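# Extend the skin-check mirror to its second stop and hold it up

### The arm

A 6-joint arm with a two-finger parallel gripper is mounted at the origin on the work surface. World frame = base frame: x ahead of the robot, y to its left, z up, the work surface at z = 0. Lengths are in m, angles in rad, forces in N, time in s.
With the tool pointing down it reaches from about 0.275 to 0.875 m from the base axis. Payload 12.5 kg.
Tool frame: the origin (TCP) lies at the very end of the fingers, on their centre line; the grasp point (between the pads) lies 19 mm behind it; z points along the fingers, y is the line along which they close (so a half turn about z gives the same grasp; the last joint's range is limited). The gripper opens to 85 mm and grips with 20 to 120 N. Pads are 22 mm wide; open, the fingers measure 114 mm over their backs; the gripper's body (76 mm by 85 mm) begins 54 mm behind the grasp point. The pads swing forward as they close: fully open they stand 13 mm farther back than shut.
Start: joints at [1.142, 0.351, 1.652, -0, 1.139, -0.085], TCP at [0.185, 0.518, 0.231] pointing down, gripper open.
Joint ranges: [-2.75, 2.75], [-0.79, 2.1], [0.01, 2.65], [-1.57, 4.71], [0.07, 3.14], [-2.87, 2.87]. Speed limits (rad/s): [2.22, 2.22, 2.79, 3.14, 3.14, 3.14].

### API

Orientations are given as a rotation vector (axis times angle).
In Python, from workcell import r gives the robot as it stands. Calls block until the motion is done:
- r.move_ptp(position, orientation): joint-space move of the TCP to a pose.
- r.move_l(position, velocity=0.15, ori=None, guard=None): straight line of the TCP; ori=None keeps the orientation; velocity is the mean speed in m/s. With guard (N) it stops when the force on the tool has changed by that much, and returns True; else False.
- r.movej(angles): joint-space move.
- r.gripper_to(opening, squeeze=None): opening from 0.0 (shut) to 1.0 (fully open); squeeze is the grip in N (None keeps the last); returns when the fingers have stopped.
- r.dwell(seconds).
- r.solve_ik(position, orientation): joint angles nearest the present ones, or None.
- r.sense(): the state.
- r.grab_frame(name): name is "scene" or "top" or "wrist"; returns a dict with "color" (480x640x3 uint8, blue, green, red), "intrinsics" (3x3 intrinsics, pixels), "dist" ([k1, k2, p1, p2, k3] as OpenCV has them; the pictures are not rectified), "position" and "attitude" of the camera in the world. Camera axes: x right, y up, looking along -z (the intrinsics and any distortion apply to the point x, -y, -z); pixel columns grow to the right and rows downward; lengths in m; the calibration is good to about 2 mm. A picture is of the moment at which its call begins. There is no depth.
A pose or a line that the arm cannot do raises r.Unreachable and nothing moves.
- r.sign_off(): hands the job in; it is judged then, once.
The state is a dict: "time_s": time; "joints": joint angles; "qvel": joint speeds; "effort": joint torques, N m; "tool_pos": TCP position; "orientation": TCP orientation; "ft_force": force on the tool from outside, world axes, zero at the start; "moment": the same for the moment, N m; "opening": opening from 0.0 (shut) to 1.0 (fully open); "gripper_force": force on a finger pad.
Only numpy, scipy, OpenCV 4.12 (cv2) and the standard library are available. Lean on these libraries where they do the work, as an engineer would, in place of code of your own. Each camera call takes 0.05 s, during which the arm holds its last target. There are 200 camera calls.

### The job

Get the long-handled skin-check mirror ready for the seated user: press the button in its black grip and draw the grip straight out of the sleeve, past the first stop, to the second stop, while the holder keeps hold of the sleeve. Let the button spring out so that the handle locks at that length, then lift the mirror out of the holder and finish still holding it, level and steady, at least 10 cm above where it lay. Be gentle with the holder, which stands on suction cups (no more than 40 N on it), and leave the jar, the pill tray and the nail brush where they are.

Things in the scene. Friction and masses are not known exactly. Their poses are not given: they have to be found in the camera images.
- mirror_center (a point): Centre of the mirror's sleeve: flat-sided stainless tube 24 (x) x 150 (y) x 26 mm (z), lying level along its y, z up. Black grip at the +y end. Grey end collars 36 x 7 x 32 mm at y = -69.5 and +69.5 mm lie just outside the holder's forks and stop it sliding lengthwise; it lifts straight up out of them. Extended, the whole balances about 15 mm from here towards the grip.
- mirror: The whole loose long-handled mirror (sleeve, mirror, grip, button), about 0.27 kg; origin and axes as mirror_center. At the sleeve's -y end a 10 mm stem carries a round mirror, 86 mm in diameter, glass up, its centre at y = -152 mm.
- grip_center (a point): Centre of the grip: black rubber block 28 (x) x 105 (y) x 30 mm (z) on the +y end of the sleeve, axes as mirror_center and 128.5 mm from it when shut. It slides out along +y on an inner tube with about 1.5 N of friction, and moves with telescope. The button is half-way along its +x flank.
- button_face (a point): Middle of the outer face of the steel thumb button, 26 mm long (y), 12 mm high (z), standing 6 mm out of the grip's +x flank at the middle of its length and height. It moves with the grip. It is pressed towards -x until flush; squeezing the grip across x here presses it. Spring: 1.3 N at first, 2.8 N fully pressed.
- telescope (a joint): How far the grip is drawn out (m): 0 shut (starts locked there), 0.045 first stop, 0.090 second stop, also the end of travel (hard end 0.091). At each of the three a lock pin worked by the button drops into a window of the sleeve, with 2 mm of play. The grip slides only while the pin is out: with the button let go between stops, the pin snaps into the next window it meets.
- button (a joint): How far the button is pressed (m): 0 out (locked when at a stop), 0.006 fully pressed; the lock is free above 0.004. Let go between two stops it stays about 0.002 in.
- holder: Chrome holder stuck to the sill by two suction feet, 60 mm in diameter. Origin on the sill under the sleeve's centre, y along the sleeve towards the grip. Forks at y = -60 and +60 mm, 8 mm thick, 44 mm wide, open at the top: floor 57 mm, prong tops 74 mm above the sill, 30 mm inside. Handle axis 70 mm above the sill. A 14 mm wide bar joins the feet, top 22 mm above the sill.
- jar: Clear glass jar with a steel twist cap, 60 mm in diameter, 85 mm high, standing on the sill near the back of the niche; origin at the centre of its underside. Leave alone.
- pill_tray: White plastic pill tray, seven compartments, 55 x 170 x 25 mm, on the sill near the back; origin at the centre of its underside. Leave alone.
- nail_brush: Orange nail brush, 40 x 90 x 41 mm, bristles down on the sill near the back; origin at the centre of its underside. Leave alone.
Things that resemble listed ones, but are neither listed nor needed, are in the scene too. Of the things like the holder, leave any that is yellow; of the rest the larger one is meant.

How it is judged:
On the way, in this order (a step that is already met when the one before it is completed fails the run):
1. the button is pressed while the grip is still shut (value of joint button above 0.0042 m and value of joint telescope below 0.006 m), for 0.1 s.
2. the grip is drawn out to the second stop while the sleeve lies in the holder (value of joint telescope above 0.086 m and z of mirror_center in the frame of holder below 0.078 m), for 0.1 s.
3. the button has sprung out and locked the handle at the second stop, the sleeve still in the holder (all of step 2 and value of joint button below 0.0012 m), for 0.1 s.
At the end, for the whole second after the job is handed in: Telescope above 0.086 m, button out (under 1.2 mm). The gripper holds the mirror steady (under 0.05 m/s), within 20 degrees of level, sleeve centre over 160 mm above the sill (it lay at 70), holder and jar not touching it; jar, tray and brush within 20 mm of their places (value of joint telescope above 0.086 m and value of joint button below 0.0012 m and height (world z) of mirror_center above 0.16 m and angle between mirror_center's own z axis and vertical below 0.35 rad and linear speed of mirror below 0.05 m/s and contact force between the fingers and mirror above 1 N and contact force between mirror and holder below 0.2 N and contact force between mirror and jar below 0.2 N and distance of each of jar, pill_tray, nail_brush from where it was at the start of the episode below 0.02 m); the arm keeps its last pose, push and grip.
It fails at once if the holder is loaded with more than 40 N, by the mirror or by the robot (contact force between any of mirror, the arm, the fingers and holder above 40 N).
It fails at once if the jar, the pill tray or the nail brush is pushed from its place (distance of any of jar, pill_tray, nail_brush from where it was at the start of the episode above 0.02 m).
It also fails if it takes over 48 s, if anything falls off the work surface, if the arm or the gripper's body presses on something with over 40 N, if the wrist force passes 120 N, or if a joint passes its speed limit or range.

## Working session

There is one attempt and no reset: what is moved stays moved. The work goes in short steps, each a Python script; the robot and the scene stay as the last script left them, time stands still between calls to the robot, and variables do not carry over. Pictures are saved under pics/ and viewed, at most 10 in all, crops included, and the job is handed in when it is done.

```bash
mkdir -p pics; ls
python3 - <<'E'
from workcell import r
import cv2,pickle
for n in ("scene","top","wrist"):
    f=r.grab_frame(n); pickle.dump(f,open(f'pics/{n}0.pkl','wb')); cv2.imwrite(f'pics/{n}0.png',f["color"])
    print(n,f["intrinsics"],f["dist"],f["position"],f["attitude"])
print(r.sense())
E
```

```text
pics
scene [[612.9512952    0.         307.68409839]
 [  0.         612.9512952  235.63975735]
 [  0.           0.           1.        ]] [-0.05288378  0.          0.          0.          0.        ] [1.02510679 0.26165919 0.89681474] [0.3395073  0.57505343 2.03036925]
top [[584.32606152   0.         322.87564148]
 [  0.         584.32606152 237.72917253]
 [  0.           0.           1.        ]] [-0.13533029  0.          0.          0.          0.        ] [ 0.33062048 -0.00911207  1.113178  ] [ 0.16474931 -0.15702072 -1.47154765]
wrist [[333.7048406    0.         321.85496068]
 [  0.         333.7048406  238.03493846]
 [  0.           0.           1.        ]] [-0.05179292  0.          0.          0.          0.        ] [0.11286533 0.54377053 0.37288852] [-0.27393322 -0.19161414  1.21519876]
{'time_s': 0.15, 'joints': array([ 1.14237348e+00,  3.51126992e-01,  1.65223556e+00, -2.42178246e-05,
        1.13912349e+00, -8.45854733e-02]), 'qvel': array([-0.00083301, -0.002298  , -0.00186906,  0.00045288,  0.00099344,
        0.00011483]), 'effort': array([ 2.13582257e-05, -5.06256866e+01, -2.91504210e+01, -1.53339988e-04,
        3.41450796e-03,  1.26119915e-05]), 'tool_pos': array([0.1852788 , 0.51759476, 0.23088993]), 'orientation': array([-5.37390997e-01, -3.09508046e+00,  1.36609604e-03]), 'ft_force': array([-0.30201014,  0.03894352, -0.28979323]), 'moment': array([-0.03185252, -0.00183065, -0.00561072]), 'gripper_force': 0.0, 'opening': 0.9939681193197956}
```

View pics/top0.png

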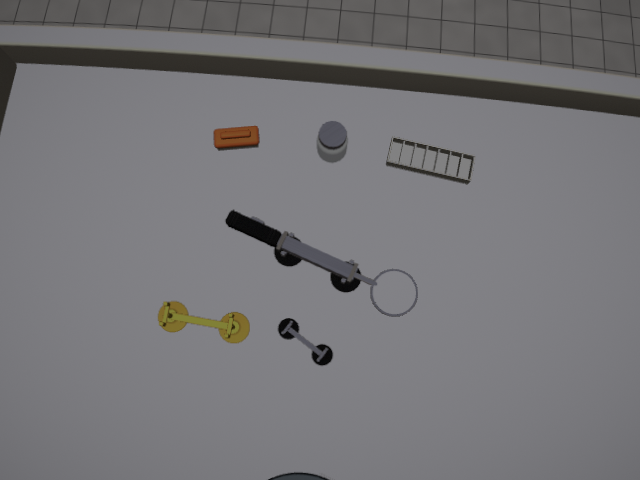

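View pics/scene0.png

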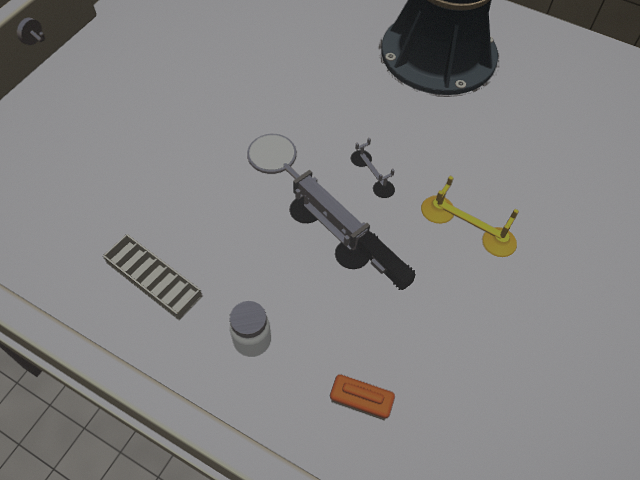

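The candidates for the holder are:
- A large chrome one carrying the mirror, top view (318,262). This one matches.
- A yellow one at (203,322), to be left alone.
- A small chrome one at (305,342), to be left alone.

There is only one mirror: its disc is at (394,292), the black grip at (254,228), and the button on the far flank at about (257,220). I'll check the choice in a close crop.

Run:
```python
import cv2,numpy as np
a=cv2.imread('pics/top0.png')[195:325,215:425]; b=cv2.imread('pics/scene0.png')[120:300,240:425]
a=cv2.resize(a,None,fx=3.0,fy=3.0,interpolation=cv2.INTER_CUBIC)[:, :]
b=cv2.resize(b,None,fx=3.2,fy=3.2,interpolation=cv2.INTER_CUBIC)
a=cv2.resize(a,(480,297)); b=cv2.resize(b,(592,576))
b=cv2.resize(b,(310,302)); 
c=np.hstack([a,b[:297]]); cv2.imwrite('pics/crop1.png',cv2.convertScaleAbs(c,alpha=1.6))
print(c.shape)
```

```text
(297, 790, 3)
```

View pics/crop1.png

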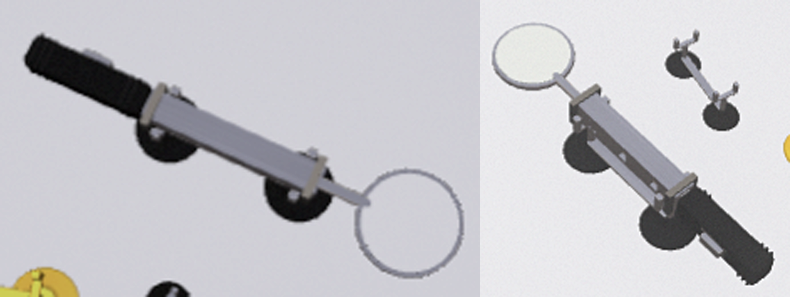

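The crop confirms the choice. It shows the large chrome holder with two black feet, the sleeve with tan-grey collars at about (282,242) and (352,269) in the top view, the ring at (394,292), and the button on the far (+x) flank of the grip.

```bash
cat > h.py <<'E'
import numpy as np,cv2,pickle
from scipy.spatial.transform import Rotation as R
def ray(f,px):
    p=cv2.undistortPoints(np.array([[px]],float),f["intrinsics"],np.array(f["dist"]))[0,0]
    d=R.from_rotvec(f["attitude"]).apply([p[0],-p[1],-1]); return np.array(f["position"]),d/np.linalg.norm(d)
def onplane(f,px,z):
    o,d=ray(f,px); return o+d*(z-o[2])/d[2]
def tri(f,p,g,q):
    a,u=ray(f,p); b,v=ray(g,q)
    s=np.linalg.lstsq(np.c_[u,-v],b-a,rcond=None)[0]; A=a+u*s[0];B=b+v*s[1]
    return (A+B)/2,np.linalg.norm(A-B)
E
python3 - <<'E'
from h import *
T=pickle.load(open('pics/top0.pkl','rb'));S=pickle.load(open('pics/scene0.pkl','rb'))
def comps(f,mask,box,n,amin):
    x0,x1,y0,y1=box; m=np.zeros_like(mask,np.uint8); m[y0:y1,x0:x1]=mask[y0:y1,x0:x1]
    k,l,s,c=cv2.connectedComponentsWithStats(m,connectivity=8)
    return [(i,s[i][4],c[i],l) for i in np.argsort(-s[1:,4])+1 if s[i][4]>amin][:n]
for n,f,gb,cb,rb in (("top",T,(220,285,205,248),(270,362,225,285),(372,425,262,322)),("scene",S,(356,420,228,295),(285,375,165,250),(240,299,128,176))):
    c=f["color"].astype(int); bg=np.median(c[rb[2]:rb[3],rb[0]:rb[1]].reshape(-1,3),axis=0); print(n,bg)
    for i,a,ce,l in comps(f,(c.max(2)<45),gb,1,30):
        pts=np.argwhere(l==i)[:,::-1].astype(np.float32); print('grip',a,ce,cv2.minAreaRect(pts))
    for i,a,ce,l in comps(f,(c[...,2]-c[...,0]>4),cb,3,5): print('collar',a,ce)
    gr=cv2.cvtColor(f["color"],6); sub=gr[rb[2]:rb[3],rb[0]:rb[1]]
    e=cv2.Canny(sub,40,120); 
    P=np.argwhere(e>0)[:,::-1].astype(np.float32); h=cv2.convexHull(P); print('ring',[np.add(cv2.fitEllipse(h)[0],(rb[0],rb[2])),cv2.fitEllipse(h)[1:]])
E
```

```text
top [134. 129. 130.]
grip 879 [252.96359499 228.26052332] ((252.92300415039062, 228.2933807373047), (56.69923782348633, 16.18864631652832), 24.567171096801758)
collar 53 [281.45283019 240.58490566]
collar 50 [351.9 272.6]
ring [array([393.42056274, 292.3129425 ]), ((48.64120864868164, 49.998390197753906), 114.78974914550781)]
scene [144. 145. 145.]
grip 1476 [383.03726287 259.61856369] ((380.25225830078125, 264.9788818359375), (68.31472778320312, 37.460716247558594), 42.92996597290039)
collar 75 [359.78666667 229.93333333]
collar 59 [302.28813559 176.11864407]
collar 7 [291.42857143 174.14285714]
ring [array([273.76861572, 155.21657372]), ((43.598854064941406, 56.34153366088867), 108.46986389160156)]
```

Run:
```python
from h import *
T=pickle.load(open('pics/top0.pkl','rb'));S=pickle.load(open('pics/scene0.pkl','rb'))
d=onplane(T,(393.4,292.3),.072); g=onplane(T,(252.9,228.3),.083)
c1=onplane(T,(281.45,240.6),.084); c2=onplane(T,(351.9,271.5),.084)
print('disc',d,tri(T,(393.4,292.3),S,(272.5,153.3)));print('grip',g,'coll',c1,c2, tri(T,(281.45,240.6),S,(359.8,229.9)))
print('len disc-grip',np.linalg.norm((g-d)[:2]),.2805,'collars',np.linalg.norm((c1-c2)[:2]),.139)
for a,b in((g,d),(c1,c2)): v=(a-b)[:2]; print('yaw of y axis',np.degrees(np.arctan2(v[1],v[0])))
v=(g-d)[:2]/np.linalg.norm((g-d)[:2]);print('center from disc',d[:2]+v*.152,'from grip',g[:2]-v*.1285,'from coll',(c1+c2)[:2]/2)
for n,p in(('jar',(333,140)),('brush',(236,137)),('tray',(430,160))):print(n,onplane(T,p,.03))
print('feet',onplane(T,(288,251),0),onplane(T,(346,277),0))
```

```text
disc [ 0.4616293  -0.12874664  0.072     ] (array([ 0.46191517, -0.12856726,  0.06702457]), np.float64(0.0016292742881856477))
grip [0.55244956 0.1339712  0.083     ] coll [0.53451475 0.07990476 0.084     ] [ 0.49044856 -0.05093407  0.084     ] (array([0.53497004, 0.07974416, 0.08230063]), np.float64(0.0006593065375062555))
len disc-grip 0.27797299237907513 0.2805 collars 0.13806023912919235 0.139
yaw of y axis 70.9299851089596
yaw of y axis 71.38660334831839
center from disc [0.51129125 0.0149116 ] from grip [0.51046561 0.01252328] from coll [0.51248165 0.01448535]
jar [0.75602643 0.00543593 0.03      ]
brush [0.74477792 0.19709485 0.03      ]
tray [ 0.73327334 -0.18804962  0.03      ]
feet [0.53188996 0.07231458 0.        ] [ 0.49179517 -0.04394192  0.        ]
```

```bash
cat >> h.py <<'E'
C=np.array([.5115,.0141]); yaw=np.radians(71.1)
v=np.array([np.cos(yaw),np.sin(yaw)]); u=np.array([v[1],-v[0]])
def ori(s=1,yw=yaw):
    vv=np.array([np.cos(yw),np.sin(yw),0]); uu=np.array([vv[1],-vv[0],0])
    z=np.array([0,0,-1.]); y=s*uu; return R.from_matrix(np.c_[np.cross(y,z),y,z]).as_rotvec()
def at(y,z,x=0.): return list(C+v*y+u*x)+[z]
E
python3 - <<'E'
from h import *; from workcell import r
q0=r.sense()["joints"]
best=None
for s in(1,-1):
    q=[r.solve_ik(at(.1285,.17),ori(s)),r.solve_ik(at(.2185,.05),ori(s)),r.solve_ik(at(.015,.2),ori(s))]
    print(s,[None if a is None else np.round(a,2) for a in q])
    if q[0] is not None and (best is None or abs(q[0][5])<best[0]): best=(abs(q[0][5]),s)
s=best[1];print('s',s)
r.move_ptp(at(.1285,.19),ori(s)); r.gripper_to(.62)
f=r.grab_frame("wrist"); pickle.dump(f,open('pics/w1.pkl','wb')); cv2.imwrite('pics/w1.png',f["color"]); print(r.sense()["tool_pos"],r.sense()["time_s"],f["position"])
E
```

```text
1 [array([ 0.16,  0.46,  1.66, -0.  ,  1.03,  0.49]), array([ 0.29,  0.7 ,  1.58, -0.  ,  0.86,  0.62]), array([-0.04,  0.33,  1.77, -0.  ,  1.04,  0.29])]
-1 [array([ 0.16,  0.46,  1.66, -0.  ,  1.03, -2.65]), array([ 0.29,  0.7 ,  1.58, -0.  ,  0.86, -2.52]), array([-0.04,  0.33,  1.77, -0.  ,  1.04, -2.85])]
s 1
[0.55309312 0.1357618  0.18999572] 2.55 [0.58077148 0.21010334 0.3320803 ]
```

View pics/w1.png

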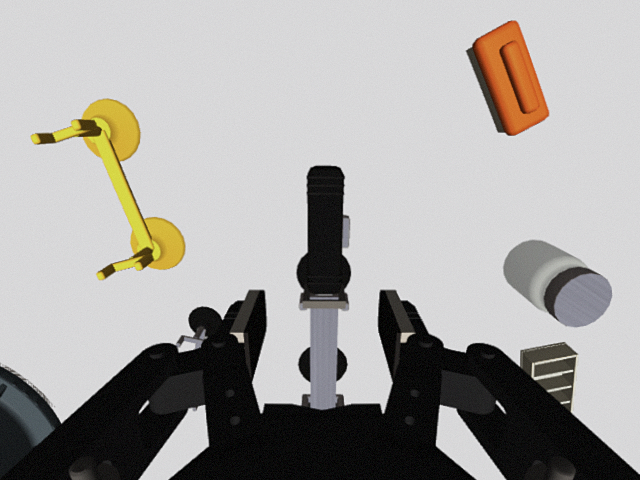

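The wrist view shows the grip upright at column 325, rows 166 to 292, the button at (346,232) on the right (+x) flank, and the collar at (324,300). I'll use these pixels to refine the lateral and axial position.

Run:
```python
from h import *
f=pickle.load(open('pics/w1.pkl','rb')); c=f["color"].astype(int)
def loc(p,z): 
    d=onplane(f,p,z)[:2]-C; return np.round([d@u*1e3,d@v*1e3],1)
for row in (190,205,225,235,250): 
    xs=[x for x in range(290,360) if c[row,x].max()<60]; print('grip row',row,xs[0],xs[-1],loc(((xs[0]+xs[-1])/2,row),.085))
for row in(320,340,350,375):
    xs=[x for x in range(290,360) if c[row,x].min()<185]; print('sleeve',row,xs[0],xs[-1],loc(((xs[0]+xs[-1])/2,row),.083))
b=[(x,y) for y in range(205,260) for x in range(343,356) if c[y,x].min()<190 and c[y,x].max()>60]; b=np.array(b); print('button',b.mean(0),b.min(0),b.max(0),loc(b.mean(0),.072))
print('collar',loc((324,300),.086),'grip end',loc((325,167),.08))
```

```text
grip row 190 308 342 [  4.4 165.4]
grip row 205 308 342 [  4.4 154. ]
grip row 225 308 342 [  4.5 138.3]
grip row 235 308 341 [  4.1 130.2]
grip row 250 308 341 [  4.1 117.9]
sleeve 320 310 337 [ 3.4 53.4]
sleeve 340 310 336 [ 2.9 33.3]
sleeve 350 304 340 [ 2.  22.8]
sleeve 375 302 342 [ 2.  -4.5]
button [345.79646018 230.98230088] [343 205] [350 259] [ 21.5 129.6]
collar [ 3.7 74.3] grip end [  4.4 181.7]
```

Run:
```python
from h import *; from workcell import r
def st(t): s=r.sense(); print(t,round(s["time_s"],2),np.round(s["tool_pos"],4),'F',np.round(s["ft_force"],2),'u,v',np.round([s["ft_force"][:2]@u,s["ft_force"][:2]@v],2),'M',np.round(s["moment"],2),round(s["opening"],3),round(s["gripper_force"],1))
r.move_ptp(at(.1285,.12,.0022),ori()); st('hover')
print(r.move_l(at(.1285,.050,.0022),.06,guard=6)); st('down')
r.gripper_to(.0,20); st('closed'); r.dwell(.3); st('dwell')
f=r.grab_frame("wrist"); cv2.imwrite('pics/w2.png',f["color"])
```

```text
hover 2.93 [0.5551 0.1349 0.1202] F [0.2  0.12 1.37] u,v [0.15 0.18] M [-0.05 -0.01  0.01] 0.621 0.0
False
down 4.25 [0.5554 0.135  0.0504] F [-0.17  0.47  0.4 ] u,v [-0.31  0.39] M [-0.    0.03  0.03] 0.617 0.0
closed 4.58 [0.5553 0.1351 0.0503] F [-1.85  0.48  4.07] u,v [-1.91 -0.14] M [ 0.14  0.22 -0.13] 0.323 22.4
dwell 4.88 [0.5553 0.1351 0.0501] F [-1.41  2.65  4.19] u,v [-2.19  2.05] M [ 0.25  0.27 -0.13] 0.327 22.6
```

View pics/w2.png

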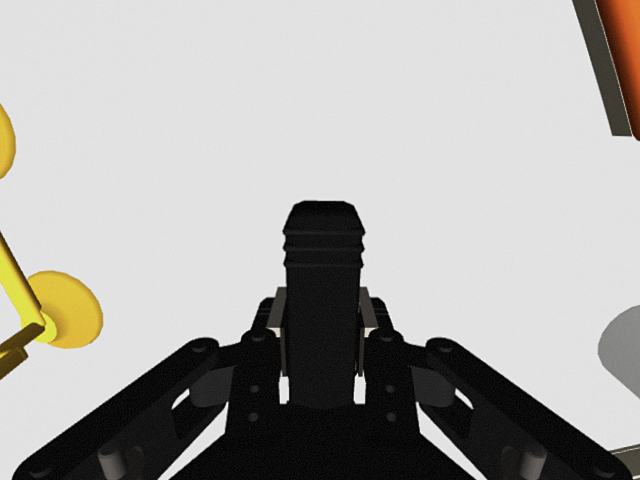

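The fingers hold both flanks at 27.8 mm, so the button is flush, and the side loads are only a few newtons. Next I draw the grip out.

Run:
```python
from h import *; from workcell import r
def st(t): s=r.sense(); print(t,round(s["time_s"],2),'xy',np.round([(s["tool_pos"][:2]-C)@u*1e3,(s["tool_pos"][:2]-C)@v*1e3],1),'z',round(s["tool_pos"][2],4),'F uvz',np.round([s["ft_force"][:2]@u,s["ft_force"][:2]@v,s["ft_force"][2]],2),round(s["opening"],3),round(s["gripper_force"],1))
st('a')
for y in (.1485,.1735,.2005): 
    g=r.move_l(at(y,.050,.0022),.05,guard=10); st(y); 
    if g: print('guard');break
else:
    g=r.move_l(at(.2235,.050,.0022),.03,guard=9); print(g); st('end'); r.dwell(.2); st('end')
f=r.grab_frame("top"); pickle.dump(f,open('pics/t2.pkl','wb'))
g=r.grab_frame("scene"); cv2.imwrite('pics/s2.png',cv2.resize(g["color"][100:340,240:560],(640,480)))
```

```text
a 4.93 xy [  2.2 128.7] z 0.0502 F uvz [-2.15  2.72  5.17] 0.327 22.7
0.1485 5.48 xy [  2.3 149. ] z 0.0501 F uvz [-0.87  1.47  3.82] 0.324 21.9
0.1735 6.13 xy [  2.2 173.9] z 0.05 F uvz [0.42 0.72 2.28] 0.323 20.2
0.2005 6.83 xy [  2.2 200.8] z 0.0501 F uvz [0.99 1.7  1.05] 0.324 19.7
True
end 7.53 xy [  1.8 222. ] z 0.0496 F uvz [ 0.8  -1.31  2.65] 0.326 19.6
end 7.72 xy [  1.8 222. ] z 0.0496 F uvz [-0.34  1.2   3.5 ] 0.327 19.7
```

View pics/s2.png

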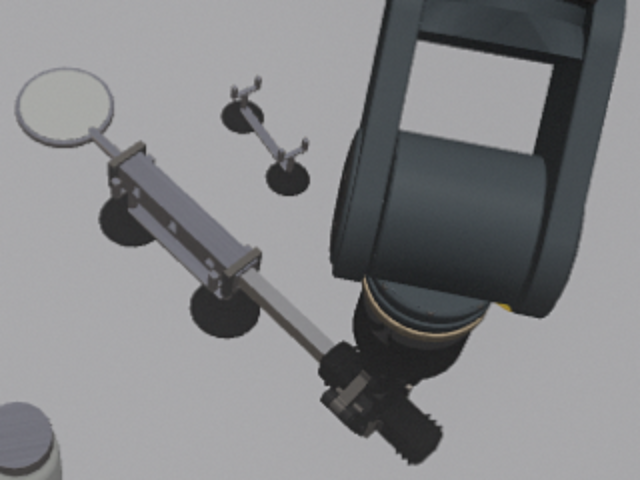

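The grip is drawn out 93 mm, which is 91 mm plus the collar play, and it hit the end stop lightly. The scene view shows the inner tube exposed at crop pixel (290,315) and the sleeve still in its forks. Now I release the button and check it.

Run:
```python
from h import *; from workcell import r
r.gripper_to(.62); r.dwell(.3)
r.move_l(at(.2205,.15,.0018),.15); r.move_l(at(.175,.19,.002),.2)
f=r.grab_frame("wrist"); pickle.dump(f,open('pics/w3.pkl','wb')); cv2.imwrite('pics/w3.png',f["color"]); print(r.sense()["time_s"],r.sense()["ft_force"])
c=f["color"].astype(int)
def loc(p,z): 
    d=onplane(f,p,z)[:2]-C; return np.round([d@u*1e3,d@v*1e3],1)
for row in range(100,420,20):
    xs=[x for x in range(285,365) if c[row,x].max()<60]; 
    ys=[x for x in range(285,365) if c[row,x].min()<190]; print(row,xs[:1],xs[-1:],ys[:1],ys[-1:],loc((np.mean(ys) if ys else 320,row),.083))
```

```text
9.8083 [ 6.07414902e-05  1.45443311e-01 -5.12114280e-01]
100 [] [] [] [] [  2.8 274.5]
120 [297] [335] [296] [336] [-1.000e-01  2.612e+02]
140 [298] [334] [297] [335] [-2.000e-01  2.476e+02]
160 [299] [335] [298] [343] [  3.  233.4]
180 [300] [335] [299] [343] [  3.3 218.9]
200 [301] [335] [299] [335] [  0.3 203.8]
220 [301] [335] [299] [336] [  0.6 188.2]
240 [305] [330] [303] [333] [  0.9 172. ]
260 [] [] [312] [326] [  1.6 155.1]
280 [] [] [312] [326] [  1.5 137.5]
300 [299] [344] [298] [345] [  3.5 119.2]
320 [300] [344] [298] [345] [  3.5 100. ]
340 [300] [343] [299] [344] [ 3.4 79.9]
360 [] [] [307] [333] [ 2.  58.7]
380 [307] [335] [305] [337] [ 2.9 36.4]
400 [300] [343] [299] [343] [ 2.8 12.8]
```

View pics/w3.png

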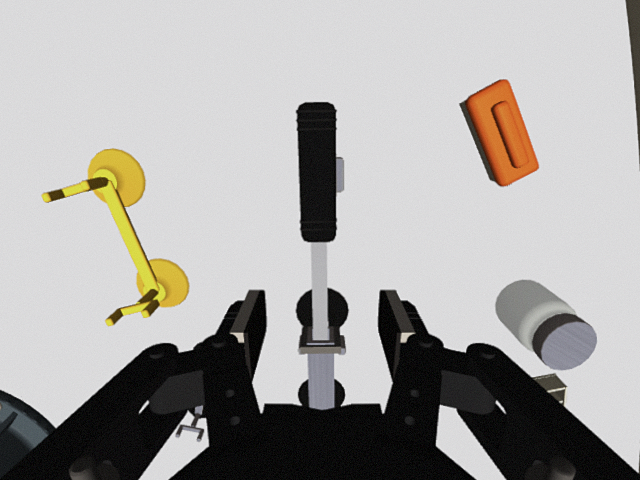

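The button stands out 8 px at (339,174), the same as at the start (about 6 mm), so it is fully out and locked. The inner tube shows at rows 243 to 330. Now I grasp the sleeve at the balance point.

Run:
```python
from h import *; from workcell import r
def st(t): s=r.sense(); print(t,round(s["time_s"],2),'xy',np.round([(s["tool_pos"][:2]-C)@u*1e3,(s["tool_pos"][:2]-C)@v*1e3],1),'z',round(s["tool_pos"][2],4),'F uvz',np.round([s["ft_force"][:2]@u,s["ft_force"][:2]@v,s["ft_force"][2]],2),'M',np.round(s["moment"],2),round(s["opening"],3),round(s["gripper_force"],1))
X=.0008
r.move_l(at(.015,.19,X),.2); r.move_l(at(.015,.12,X),.15); st('hover')
g=r.move_l(at(.015,.050,X),.05,guard=6); st('down')
if not g:
    r.gripper_to(0,20); st('closed'); r.gripper_to(0,60); r.dwell(.2); st('60')
    g=r.move_l(at(.015,.060,X),.03,guard=12); print(g); st('up1')
    if not g: 
        print(r.move_l(at(.015,.19,X),.06,guard=12)); r.dwell(.5); st('up')
f=r.grab_frame("scene"); cv2.imwrite('pics/s4.png',f["color"]); cv2.imwrite('pics/w4.png',r.grab_frame("wrist")["color"])
```

```text
hover 11.38 xy [ 1.1 15.5] z 0.1205 F uvz [0.1  0.53 0.76] M [ 0.    0.   -0.02] 0.617 0.0
down 12.93 xy [ 1. 15.] z 0.0502 F uvz [ 0.06 -0.39 -0.34] M [-0.02 -0.01 -0.05] 0.62 0.0
closed 13.28 xy [ 1. 15.] z 0.0502 F uvz [-0.09 -0.31  2.6 ] M [-0.03  0.01 -0.01] 0.278 20.1
60 13.7 xy [ 1. 15.] z 0.0503 F uvz [0.34 0.   6.21] M [-0.06  0.19 -0.05] 0.271 58.6
False
up1 14.18 xy [ 0.8 15. ] z 0.0601 F uvz [-0.59  0.34 -1.71] M [-0.02  0.02 -0.06] 0.27 58.7
False
up 17.0 xy [ 0.8 15. ] z 0.19 F uvz [-0.05  0.27 -2.51] M [-0.    0.04  0.01] 0.271 58.7
```

View pics/s4.png

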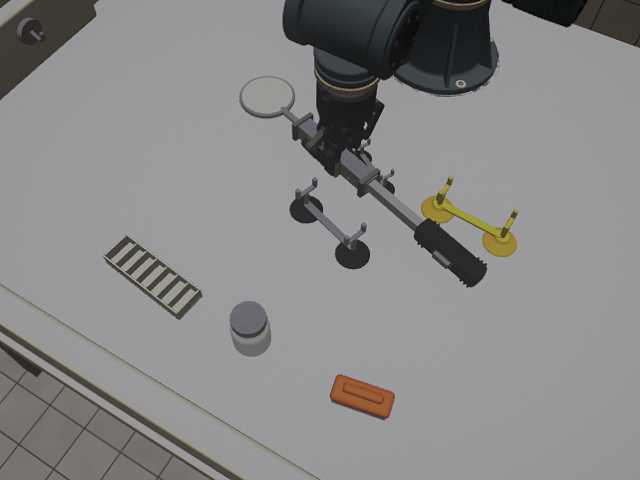

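The mirror is clear of the holder and level. The handle is extended with the button out at (441,259), the load of 2.5 N matches 0.27 kg, and the holder, jar, tray and brush are in place.

```bash
python3 -c "
from workcell import r
print(r.sign_off())"
```

```text
the job is handed in; nothing more can be done
None
```

The job is handed in: the handle is locked at the second stop, and the arm is holding the mirror level and steady about 14 cm above where it lay, with the holder, jar, pill tray and nail brush still in place; no verdict came back.

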